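# Dial the click lock and shut the desk caddy

### The job

Shut the half-open sliding door of the desk caddy all the way. Its bolt enters the lock only while the unmarked dial stands exactly four clicks clockwise (seen from above) of its anticlockwise end stop, so find that stop by feel, count four clicks back, then slide the door home. Leave the other things on the desk where they are and let go of everything.

Things in the scene. Friction and masses are not known exactly. Their poses are not given: they have to be found in the camera images.
- caddy: Fixed grey drawer caddy, a box 170 (x) x 380 (y) x 80 mm high. Its top, along its own y: closed deck from -185 to -85 mm, opening with empty compartments from -85 to 30, lock deck from 30 to 195 (top face z=80). Origin: underside, x middle, 185 mm from the -y end. The round dial stands on the lock deck, its vertical axis at x=0, y=125 mm.
- caddy_door (a joint): How far the white sliding door is open, in m: 0 shut, 0.075 fully open. It shuts along the caddy's +y, towards the dial, with about 2 N of friction, and stays where left. With the dial on a wrong click a hidden bolt strikes the lock at about 0.018 and the door goes no further, however hard it is pushed; on the right click it slides to 0.
- door_handle (a point): Grip point in the door's upright bar handle: 70 mm long (caddy's x), 12 mm thick (caddy's y), from z=71 to 125 mm; the point is in its middle at z=108 mm. With the door shut it lies at caddy x=0, y=-5 mm. Axes as the caddy's.
- dial_grip (a point): Grip point in the black dial: a disc 70 mm across (top z=93 mm) with an upright bar 64 mm long, 14 mm wide, top z=128 mm. The point is on the dial's vertical axis in the bar at z=115 mm; x runs along the bar, z up; it turns with the dial. The bar is clamped on at an unknown angle each time, so its direction does not tell the click. It may be let go and taken again at any click.
- lock (a point): Fixed point on the dial's axis on the lock deck, z=80 mm. The lock: a click every 24 degrees, passing one takes up to 0.2 N m; let go, the dial snaps to the nearest click. Click 0 lies within 3 degrees of the solid anticlockwise stop, click 12 is the last clockwise (seen from above). It starts between clicks 5 and 7. At the stop the torque rises until the grip slips. Right click: 4.
- sharpener: Steel pencil sharpener, 36 x 62 x 32 mm, loose on the caddy's closed deck at about caddy x=50, y=-137 mm. Not to be moved. Origin: centre of its underside.
- band_dispenser: White plastic rubber-band dispenser with a push button, 75 x 95 x 67 mm, loose on the desk beyond the caddy. Not to be moved. Origin: centre of its underside.
- compass: Blue drawing compass lying flat, folded, about 165 mm long along its y, 11 mm high, on the desk beyond the caddy. Not to be moved. Origin: middle of its legs, at the desk.
- eraser: White eraser 65 x 26 x 16 mm on the desk on the robot's side of the caddy. Not to be moved. Origin: centre of its underside.
- pencil_cup: Woven-look pencil cup with pencils, 84 mm across, 170 mm high, to the left. Not to be moved. Origin: centre of its underside.
- stapler: Stapler 150 mm long, 56 mm high, to the right. Not to be moved. Origin: centre of its underside.

How it is judged:
By the outcome, as a careful person would: the job done as asked, in the order asked, and still so for the second after the job is handed in, with the robot touching nothing.
It also fails if it takes over 72 s, if anything falls off the work surface, if the arm or the gripper's body presses on something with over 40 N, if the wrist force passes 120 N, or if a joint passes its speed limit or range.

### The arm

A 6-joint arm with a two-finger parallel gripper is mounted at the origin on the work surface. World frame = base frame: x ahead of the robot, y to its left, z up, the work surface at z = 0. Lengths are in mm, angles in rad, forces in N, time in s.
With the tool pointing down it reaches from about 300 to 875 mm from the base axis. Payload 6.4 kg.
Tool frame: the origin (TCP) lies between the finger pads; the fingertips stand 22 mm ahead of it and the grasp point (between the pads) lies 3 mm ahead of it (manip.nose_length is the distance from the TCP to the fingertips, in mm); z points along the fingers, y is the direction in which the jaws open and shut (so a half turn about z gives the same grasp; the last joint's range is limited). The gripper opens to 88 mm and grips with 3 to 60 N. Pads are 18 mm wide; open, the fingers measure 123 mm over their backs; the gripper's body (75 mm by 187 mm) begins 45 mm behind the grasp point.
Start: joints at [0.931, 0.181, 1.607, -0, 1.354, -0.206], TCP at [241.676, 521.76, 227.014] pointing down, gripper open.
Joint ranges: [-2.99, 2.99], [-0.89, 2.07], [0.3, 2.58], [-1.14, 4.28], [0, 2.63], [-3.12, 3.12]. Speed limits (rad/s): [2.57, 2.57, 3.01, 3.14, 3.14, 3.14].

### API

Orientations are given as a unit quaternion [w, x, y, z].
In Python, from bench import manip gives the robot as it stands.
- The arm moves only by the tool drive_tool, never from a script. Its argument "steps" is text: rows parted by semicolons, each of 4 numbers parted by spaces: the shift along the tool's x, y, z in units of 25 mm (1.0 is 25 mm), then the turn about the tool's z in degrees. In form: x y z spin; .... A call has 1 to 8 rows; each row is the pose to reach, as a shift and turn from the pose commanded when the call began, along the tool's axes at that moment; what a row does not reach only later rows make up. A row lasts 1/12 s, in which the tool goes at most 41.7 mm and 7.16 degrees, less where a joint would pass 70% of its speed; a pose out of reach is approached as far as the arm can. A call with a gripper value outside its range is refused whole. "gripper" is the closure, from 0 (fully open) to 1 (shut), set as the call begins (left out, the last holds). The fingers move at their own pace and stop on an object; "newtons" is the grip in N (left out, the last holds). Time passes only in rows, so rows that repeat a pose let the fingers close. It gives the time, the measured TCP pose, the force and the opening at its end, in the units of the state.
- manip.state(): the state, without advancing time (a new reading comes with each control period).
- manip.camera(name): name is "scene" or "top"; returns a dict with "color" (420x560x3 uint8, red, green, blue), "range_z" (420x560 float32, mm along the optical axis (not along the pixel's ray), 0 where there is no reading), "fx", "fy", "cx", "cy" (pixels), "pose" (4x4, takes a point from camera to world coordinates). Camera axes: x right, y up, looking along -z (the intrinsics and any distortion apply to the point x, -y, -z); pixel columns grow to the right and rows downward; lengths in mm; the calibration is good to about 2 mm. A picture is of the moment at which its call begins.
- manip.hand_in(): hands the job in, once; it reports no verdict.
The state is a dict: "time": time; "joint_positions": joint angles; "joint_velocities": joint speeds; "tau": joint torques, N m; "tool_pos": TCP position; "orientation": TCP orientation; "wrist_force": force on the tool from outside, world axes, zero at the start; "ft_torque": the same for the moment, N m; "grip_width": opening from 0.0 (shut) to 1.0 (fully open).
Only numpy, scipy, OpenCV 4.12 (cv2) and the standard library are available. Lean on these libraries where they do the work, as an engineer would, in place of code of your own. Each camera call takes 0.05 s, during which the arm holds its last target. There are 200 camera calls.

## Working session

There is one attempt and no reset: what is moved stays moved. The work goes in short steps, Python scripts to look and compute and a tool call to move; the robot and the scene stay as the last step left them, time stands still between calls to the robot, and variables do not carry over. Pictures are saved under pics/ and viewed, about 8 in all and at most 12, crops included, and the job is handed in when it is done.

Besides the shell and the picture viewer there is one more tool, called in YAML: its name, and indented under it one key for each argument. drive_tool: Moves the arm, as the interface text tells. Its arguments: {"type":"object","properties":{"steps":{"type":"string"},"gripper":{"type":"number"},"newtons":{"type":"number"}},"required":["steps"]}

```bash
mkdir -p pics; ls; cat > h.py <<'E'
import numpy as np, cv2
from bench import manip
def shot(n,f):
    c=manip.camera(n); cv2.imwrite(f'pics/{f}.png',c['color'][...,::-1]); np.savez(f'pics/{f}.npz',**c); return c
def world(c):
    r=c['range_z']; v,u=np.mgrid[:r.shape[0],:r.shape[1]]
    P=np.stack([(u-c['cx'])/c['fx']*r,-(v-c['cy'])/c['fy']*r,-r,np.ones_like(r)],-1)
    W=(P@np.array(c['pose']).T)[...,:3]; W[r==0]=np.nan; return W
E
python3 - <<'E'
from h import *
for n in('scene','top'):
    c=shot(n,n+'0'); print(n,[k for k in c],np.round(c['pose'],3),c['fx'],c['fy'],c['cx'],c['cy'])
print(manip.state())
E
```

```text
pics
scene ['color', 'range_z', 'fx', 'fy', 'cx', 'cy', 'pose'] [[-3.350000e-01 -7.900000e-01  5.130000e-01  1.201562e+03]
 [ 9.420000e-01 -2.900000e-01  1.690000e-01  2.143310e+02]
 [ 1.600000e-02  5.400000e-01  8.420000e-01  1.133208e+03]
 [ 0.000000e+00  0.000000e+00  0.000000e+00  1.000000e+00]] 438.05475665499813 438.05475665499813 277.28872430845513 213.32328344254285
top ['color', 'range_z', 'fx', 'fy', 'cx', 'cy', 'pose'] [[ 1.80000e-02  9.85000e-01 -1.71000e-01  3.59340e+02]
 [-1.00000e+00  1.60000e-02 -1.00000e-02 -2.09200e+00]
 [-7.00000e-03  1.71000e-01  9.85000e-01  1.32308e+03]
 [ 0.00000e+00  0.00000e+00  0.00000e+00  1.00000e+00]] 461.5743073575595 461.5743073575595 276.8582204656586 205.24993323674704
{'time': 0.1, 'joint_positions': array([ 9.30672580e-01,  1.81451684e-01,  1.60785429e+00, -3.23787142e-05,
        1.35381723e+00, -2.06244392e-01]), 'joint_velocities': array([-0.00034708, -0.00133888, -0.00314072,  0.00089185, -0.00016119,
       -0.00061131]), 'tau': array([ 1.51516924e-04, -4.34815085e+01, -3.42694867e+01,  7.04419543e-02,
        3.40386259e-02, -5.71443002e-05]), 'tool_pos': array([241.39698099, 521.34304601, 226.23468709]), 'orientation': array([-2.99859635e-04,  2.15238566e-01,  9.76561198e-01, -7.04258664e-04]), 'wrist_force': array([ 0.12651028, -0.12656087, -0.7748764 ]), 'ft_torque': array([-0.02741946, -0.03780341,  0.0221027 ]), 'grip_width': 0.9978159732345504}
```

```bash
python3 -c "
import cv2,numpy as np
a=cv2.imread('pics/scene0.png');b=cv2.imread('pics/top0.png')
cv2.imwrite('pics/both0.png',cv2.resize(np.vstack([a,b]),(450,600)) if 0 else cv2.resize(np.hstack([a,b]),(800,300)))"
```

```text
(no output)
```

View pics/top0.png

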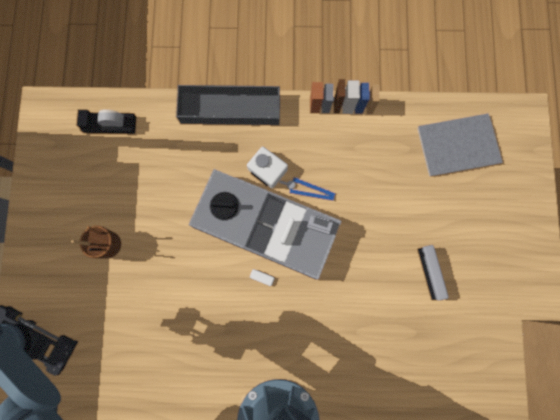

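View pics/scene0.png

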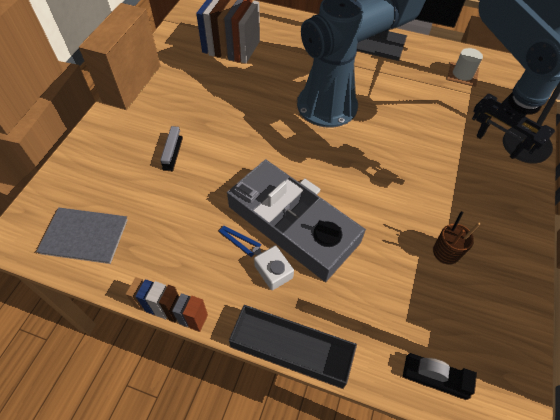

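Top view: caddy with dial at (224,206), white door about (290,235) with its handle near (275,228), dispenser (267,167), compass (313,190), eraser (262,278), sharpener (320,223). Now I'll measure using depth.

```bash
python3 - <<'E'
from h import *
for n in ('top','scene'):
    c=dict(np.load(f'pics/{n}0.npz')); W=world(c); rgb=c['color'].astype(int); m=rgb.max(-1)
    x0,x1,y0,y1=((180,350,160,290) if n=='top' else (220,370,150,285))
    R=np.zeros(m.shape,bool); R[y0:y1,x0:x1]=1
    Z=W[...,2]
    def rep(t,k):
        k=k&R
        k=cv2.morphologyEx(k.astype(np.uint8),cv2.MORPH_OPEN,np.ones((2,2),np.uint8))
        q,l,s,_=cv2.connectedComponentsWithStats(k)
        for i in np.argsort(-s[1:,4])[:3]+1:
            if s[i,4]<12: continue
            p=W[l==i]; r=cv2.minAreaRect(p[:,:2].astype(np.float32))
            print(n,t,s[i],'z',np.round(np.median(p[:,2]),1),'mean',np.round(p.mean(0),1),'rect',np.round(r[0],1),np.round(r[1],1),round(r[2],1))
    rep('deck',(Z>74)&(Z<86)); rep('z88-97',(Z>88)&(Z<98)); rep('tops',(Z>112)&(Z<136)); rep('disp',(Z>50)&(Z<70))
    rep('darkhigh',(m<60)&(Z>105)); rep('all>60',(Z>65))
    s=800//(x1-x0)
    cv2.imwrite(f'pics/{n}_crop.png',cv2.resize(c['color'][y0:y1,x0:x1,::-1],None,fx=4,fy=4,interpolation=cv2.INTER_CUBIC))
E
```

```text
top deck [ 190  170  152  110 5180] z nan mean [nan nan nan] rect [530.3  37.5] [386.4 181.5] 68.4
top deck [269 193   9   5  21] z 77.8 mean [604.9  22.   76.4] rect [605.4  22. ] [23.9  3.5] 70.4
top z88-97 [212 208  25  11 188] z 91.7 mean [550.4 155.   91.1] rect [549.9 154.2] [65.  27.2] 89.5
top z88-97 [214 194  23  10 126] z 92.7 mean [590.  152.2  95.8] rect [589.2 152.2] [26.3 59.8] 0.8
top tops [211 201  25   7 144] z nan mean [nan nan nan] rect [569.7 154.4] [59.8 12.4] 88.6
top tops [282 219  13  26 118] z 122.7 mean [500.9 -19.7 110.6] rect [503.1 -20.1] [10.6 73.9] 68.5
top disp [249 161  39  25 566] z nan mean [nan nan nan] rect [698.4  36.3] [85.6 81.1] 50.6
top disp [246 195  28  53 152] z nan mean [nan nan nan] rect [527.5  42.2] [ 52.2 158.1] 68.4
top darkhigh [212 201  24   8 152] z nan mean [nan nan nan] rect [569.7 155.2] [62.7 12.4] 88.6
top all>60 [ 190  170  152  111 7482] z nan mean [nan nan nan] rect [nan nan] [0. 0.] 0.0
top all>60 [257 161  13   7  54] z 65.9 mean [696.2  50.4  64.5] rect [695.4  51.6] [15.8 34. ] 8.6
scene deck [ 229  161  138  110 4060]
[... 587 characters left out ...]
[256 247  39  37 770] z nan mean [nan nan nan] rect [703.5  50.7] [84.  86.8] 41.9
scene disp [229 197 101  78 363] z 58.8 mean [615.9  29.3  58.7] rect [611.   16.9] [373.7  11. ] 69.5
scene disp [280 196  20  23 130] z nan mean [nan nan nan] rect [517.   25.9] [97.2 54. ] 18.9
scene darkhigh [319 222  23  14 190] z 122.4 mean [579.1 160.7 117.5] rect [575.7 164.5] [34.  68.8] 26.3
scene darkhigh [240 186  10   8  34] z 110.3 mean [ 535.7 -106.5  109.7] rect [ 535. -104.] [30.5 13. ] 70.6
scene all>60 [ 228  161  139  112 6086] z nan mean [nan nan nan] rect [511.3  54.1] [376.1 217.4] 68.8
scene all>60 [273 264   4   5  17] z 65.3 mean [711.7  49.   65.6] rect [711.7  49.8] [11.7  8.1] 20.0
```

View pics/top_crop.png

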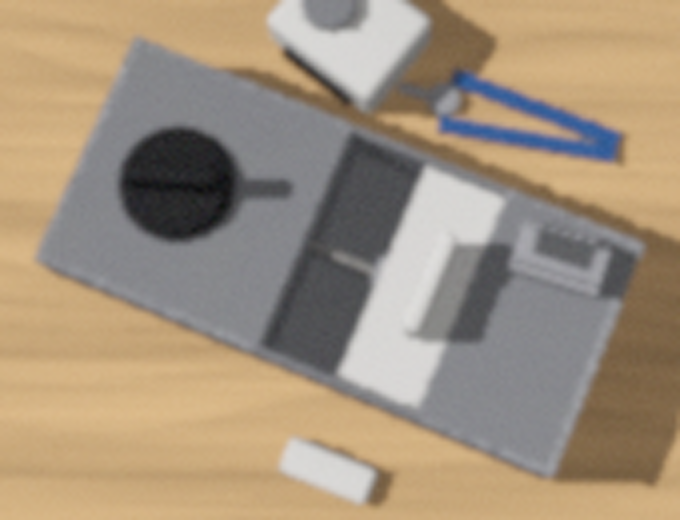

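```bash
python3 - <<'E'
from h import *
def cast(c,uv,z):
    uv=np.asarray(uv,float).reshape(-1,2);M=np.array(c['pose'])
    d=np.c_[(uv[:,0]-c['cx'])/c['fx'],-(uv[:,1]-c['cy'])/c['fy'],-np.ones(len(uv))]@M[:3,:3].T
    return M[:3,3]+d*((z-M[2,3])/d[:,2])[:,None]
for n,(u,v),h in (('top',(224,206),(283,233)),('scene',(327,233),None)):
    c=dict(np.load(f'pics/{n}0.npz')); g=c['color'].max(-1)
    k=(g<45).astype(np.uint8); q,l,s,_=cv2.connectedComponentsWithStats(k); i=l[v,u]; 
    cs,_=cv2.findContours((l==i).astype(np.uint8),0,1); p=cs[0].reshape(-1,2)
    P=cast(c,p,93)[:,:2].astype(np.float32); print(n,s[i],'circle',cv2.minEnclosingCircle(P),'ell',cv2.fitEllipse(P))
    W=world(c); Z=W[...,2]; k=(Z>119)&(Z<133)&(abs(W[...,0]-572)<45)&(abs(W[...,1]-155)<45)
    r=cv2.minAreaRect(W[k][:,:2].astype(np.float32)); print('bar',k.sum(),W[k].mean(0),r)
    k=(Z>117)&(Z<131)&(abs(W[...,0]-503)<50)&(abs(W[...,1]+20)<50)
    r=cv2.minAreaRect(W[k][:,:2].astype(np.float32)); print('handle',k.sum(),W[k].mean(0),r)
    k=(Z>77)&(Z<83); k[:150]=0
    k&=(abs(W[...,0]-530)<140)&(abs(W[...,1]-38)<230)
    print('caddy top',cv2.minAreaRect(W[k][:,:2].astype(np.float32)))
E
```

```text
top [211 193  27  26 491] circle ((569.665283203125, 152.90029907226562), 36.344482421875) ell ((570.7600708007812, 152.062255859375), (66.93977355957031, 70.59646606445312), 136.938232421875)
bar 131 [570.84712913 156.66674995 126.52438115] ((571.150146484375, 156.705810546875), (62.26158905029297, 14.674951553344727), 87.3148193359375)
handle 119 [501.67980338 -16.55009948 123.66996376] ((501.8438415527344, -16.482376098632812), (11.814971923828125, 68.5908432006836), 68.23301696777344)
caddy top ((527.0313110351562, 45.381683349609375), (380.22113037109375, 170.29888916015625), 68.26547241210938)
scene [301 220  41  27 639] circle ((579.4659423828125, 137.53244018554688), 57.80171203613281) ell ((582.0478515625, 148.2934112548828), (74.13980865478516, 106.06411743164062), 176.2813262939453)
bar 129 [577.65461958 156.72393151 125.5645145 ] ((576.3724365234375, 156.99868774414062), (63.5760498046875, 16.27621078491211), 87.46849060058594)
handle 98 [508.15431544 -15.35828917 122.85304122] ((507.66510009765625, -16.467422485351562), (14.559300422668457, 69.9308853149414), 67.26010131835938)
caddy top ((531.5802612304688, 45.16923522949219), (380.89013671875, 173.39488220214844), 68.1199722290039)
```

drive_tool:
  steps: "-18.1 -7.8 0 67;-18.1 -7.8 0 67;-18.1 -7.8 0 67;-18.1 -7.8 0 67;-18.1 -7.8 0 67;-18.1 -7.8 0 67;-18.1 -7.8 0 67;-18.1 -7.8 0 67"
  gripper: 0.3
  newtons: 50

```text
time: 0.77
tool_pos: [464.7, 271.6, 226.8]
orientation: [-0.0, 0.659, 0.752, -0.0]
wrist_force: [0.7, 0.7, 0.2]
grip_width: 0.696
```

drive_tool:
  steps: "-5.1 3.7 0 10;-5.1 3.7 0 10;-5.1 3.7 0 10;-5.1 3.7 0 10;-5.1 3.7 0 10;-5.1 3.7 0 10;-5.1 3.7 0 10"

```text
time: 1.35
tool_pos: [572.3, 160.0, 226.4]
orientation: [-0.001, 0.72, 0.694, -0.0]
wrist_force: [-0.0, 0.3, 1.0]
grip_width: 0.701
```

drive_tool:
  steps: "-0.13 0.06 1.5 0.5;-0.13 0.06 3 0.5;-0.13 0.06 4.25 0.5;-0.13 0.06 4.25 0.5;-0.13 0.06 4.25 0.5;-0.13 0.06 4.25 0.5"

```text
time: 1.85
tool_pos: [575.1, 157.5, 122.8]
orientation: [0.001, 0.723, 0.691, 0.001]
wrist_force: [0.5, -0.1, -0.6]
grip_width: 0.702
```

drive_tool:
  steps: "0 0 0 0;0 0 0 0;0 0 0 0;0 0 0 0;0 0 0 0;0 0 0 0;0 0 0 0;0 0 0 0"
  gripper: 1
  newtons: 50

```text
time: 2.52
tool_pos: [574.4, 156.3, 120.7]
orientation: [-0.0, 0.723, 0.691, -0.0]
wrist_force: [0.2, -0.4, -0.7]
grip_width: 0.121
```

```bash
cat >s.py <<'E'
from h import *
s=manip.state();q=s['orientation'];a=np.degrees(np.arctan2(q[2]**2-q[1]**2,2*q[1]*q[2]))
print(s['time'],'tcp',s['tool_pos'].round(1),'yang',a.round(2),'F',s['wrist_force'].round(1),'T',s['ft_torque'].round(3),'q6',np.degrees(s['joint_positions'][5]).round(1),'w',round(s['grip_width']*88,1))
E
python3 s.py
```

```text
2.5167 tcp [574.4 156.3 120.7] yang -2.66 F [ 0.2 -0.4 -0.7] T [-0.001  0.081 -0.025] q6 6.5 w 10.7
```

drive_tool:
  steps: "0 0 0 0;0 0 0 0;0 0 0 0"

```text
time: 2.77
tool_pos: [574.4, 156.4, 120.7]
orientation: [-0.0, 0.723, 0.691, -0.0]
wrist_force: [-0.7, -0.0, 0.2]
grip_width: 0.0
```

```bash
python3 s.py; python3 -c "
from h import *
print(np.degrees(manip.state()['joint_positions']).round(1)); c=shot('scene','s1'); cv2.imwrite('pics/s1c.png',cv2.resize(c['color'][140:290,220:420,::-1],None,fx=4,fy=4))"
```

```text
2.7667 tcp [574.4 156.4 120.7] yang -2.65 F [-0.7 -0.   0.2] T [-0.147  0.059 -0.057] q6 6.5 w 0.0
[ 3.8 19.4 94.   0.  66.6  6.5]
```

View pics/s1c.png

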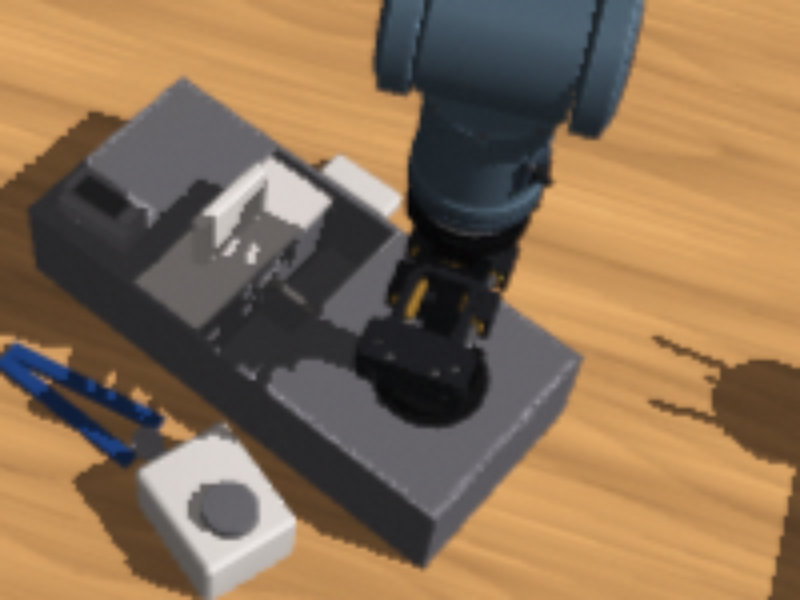

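```bash
python3 - <<'E'
from h import *
c=dict(np.load('pics/s1.npz'));M=np.linalg.inv(c['pose']);W=world(c)
for p in [(574.4,156.4,98.7),(574.4,156.4,120.7),(574.4,156.4,162),(574.4,156.4,230),(573.7,188,128),(573.7,125,128),(573.7,156.8,93)]:
    q=M[:3,:3]@p+M[:3,3]; u=c['cx']+c['fx']*q[0]/-q[2]; v=c['cy']-c['fy']*q[1]/-q[2]; print(p,round((u-220)*4),round((v-140)*4))
for v in range(310,400,10):
    print(v,[tuple(W[140+v//4,220+u//4].round().tolist()) for u in (370,400,430,460,475)])
E
```

```text
(574.4, 156.4, 98.7) 432 360
(574.4, 156.4, 120.7) 436 344
(574.4, 156.4, 162) 443 311
(574.4, 156.4, 230) 456 253
(573.7, 188, 128) 483 351
(573.7, 125, 128) 393 324
(573.7, 156.8, 93) 432 364
310 [(538.0, 100.0, 80.0), (630.0, 136.0, 238.0), (607.0, 150.0, 211.0), (607.0, 169.0, 222.0), (615.0, 177.0, 237.0)]
320 [(646.0, 120.0, 239.0), (639.0, 138.0, 239.0), (605.0, 151.0, 195.0), (626.0, 172.0, 237.0), (609.0, 178.0, 216.0)]
330 [(650.0, 122.0, 237.0), (646.0, 140.0, 242.0), (592.0, 151.0, 164.0), (631.0, 174.0, 237.0), (614.0, 179.0, 214.0)]
340 [(657.0, 124.0, 236.0), (652.0, 142.0, 239.0), (647.0, 158.0, 239.0), (640.0, 176.0, 239.0), (535.0, 177.0, 77.0)]
350 [(663.0, 126.0, 237.0), (658.0, 144.0, 238.0), (653.0, 159.0, 240.0), (646.0, 177.0, 239.0), (572.0, 180.0, 125.0)]
360 [(667.0, 127.0, 229.0), (667.0, 146.0, 240.0), (661.0, 162.0, 240.0), (653.0, 180.0, 238.0), (652.0, 186.0, 240.0)]
370 [(665.0, 128.0, 217.0), (669.0, 147.0, 235.0), (664.0, 163.0, 237.0), (657.0, 181.0, 235.0), (650.0, 187.0, 228.0)]
380 [(594.0, 118.0, 81.0), (662.0, 148.0, 209.0), (672.0, 165.0, 237.0), (667.0, 183.0, 238.0), (586.0, 186.0, 108.0)]
390 [(598.0, 119.0, 77.0), (661.0, 149.0, 198.0), (667.0, 166.0, 220.0), (670.0, 185.0, 235.0), (582.0, 188.0, 91.0)]
```

drive_tool:
  steps: "0 0 0 -5;0 0 0 -8;0 0 0 -8;0 0 0 -8"

```text
time: 3.15
tool_pos: [574.4, 156.4, 120.7]
orientation: [-0.0, 0.674, 0.739, -0.0]
wrist_force: [0.0, -0.5, -0.1]
grip_width: 0.008
```

```bash
python3 s.py; python3 -c "
from h import *
c=shot('top','t1'); cv2.imwrite('pics/t1c.png',cv2.resize(c['color'][160:290,180:350,::-1],None,fx=4,fy=4))"
```

```text
3.15 tcp [574.4 156.4 120.7] yang 5.25 F [ 0.  -0.5 -0.1] T [-0.038  0.043  0.038] q6 -1.4 w 0.7
```

View pics/t1c.png

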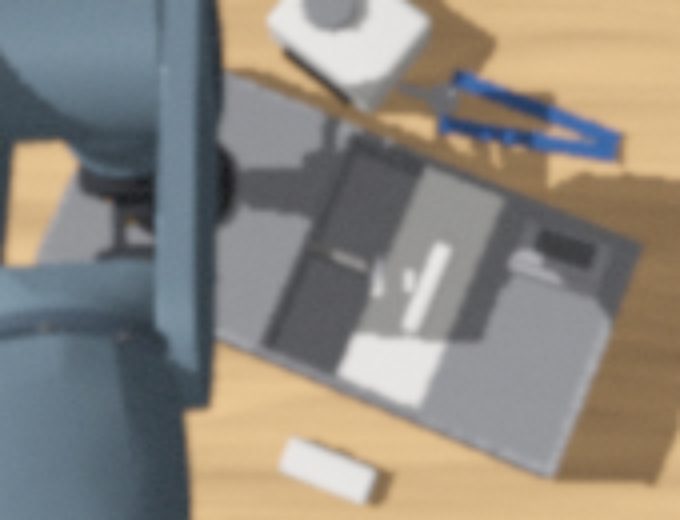

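The top view shows the arm over the dial, so the bar is hidden. Neither the torque nor the width shows a grip. I'll check the nose length and the scene depth at the fingers.

```bash
python3 - <<'E'
from h import *
print(manip.nose_length,[a for a in dir(manip) if a[0]!='_'])
c=shot('scene','s2');W=world(c)
k=(abs(W[...,0]-573)<70)&(abs(W[...,1]-157)<60)&(W[...,2]>84)&(W[...,2]<215)
v,u=np.nonzero(k)
for z in range(84,215,10):
    m=k&(W[...,2]>=z)&(W[...,2]<z+10); p=W[m]
    if len(p): print(z,len(p),p.min(0).round(),p.max(0).round(),p.mean(0).round())
cv2.imwrite('pics/s2c.png',cv2.resize(np.clip(c['color'][195:250,295:355,::-1].astype(float)*2.5,0,255).astype(np.uint8),None,fx=10,fy=10,interpolation=cv2.INTER_CUBIC))
E
```

```text
22.0 ['IKError', 'camera', 'hand_in', 'nose_length', 'state']
84 82 [539. 102.  84.] [642. 216.  94.] [602. 159.  89.]
94 3 [606. 144.  95.] [610. 163.  97.] [608. 154.  95.]
124 1 [568. 143. 124.] [568. 143. 124.] [568. 143. 124.]
154 2 [591. 156. 163.] [592. 159. 163.] [592. 158. 163.]
164 10 [592. 148. 164.] [595. 167. 172.] [593. 156. 168.]
174 1 [595. 159. 174.] [595. 159. 174.] [595. 159. 174.]
184 7 [602. 148. 188.] [606. 172. 194.] [604. 161. 192.]
194 22 [566. 124. 194.] [609. 191. 204.] [599. 164. 200.]
204 69 [555. 124. 204.] [623. 193. 214.] [596. 160. 210.]
214 11 [577. 132. 214.] [621. 192. 215.] [604. 160. 214.]
```

View pics/s2c.png

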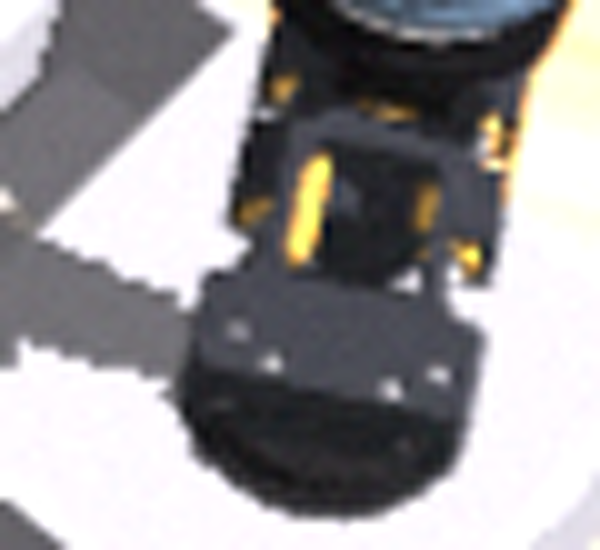

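drive_tool:
  steps: "0 0.12 0 0;0 0.16 0 0;0 0.16 0 0"

```text
time: 3.5
tool_pos: [578.8, 156.8, 120.8]
orientation: [0.0, 0.674, 0.739, 0.0]
wrist_force: [0.5, 0.5, 0.3]
grip_width: 0.006
```

```bash
python3 s.py
```

```text
3.5 tcp [578.8 156.8 120.8] yang 5.32 F [0.5 0.5 0.3] T [-0.077  0.042 -0.014] q6 -1.5 w 0.5
```

drive_tool:
  steps: "0 0 -2 0;0 0 -4 -90;0 0 -4 -90;0 0 -4 -90;0 0 -4 -90;0 0 -4 -90;0 0 -4 -90;0 0 -4 -90"

```text
time: 4.17
tool_pos: [578.4, 156.8, 220.8]
orientation: [0.0, 0.294, 0.956, -0.0]
wrist_force: [0.4, -0.3, 0.4]
grip_width: 0.005
```

drive_tool:
  steps: "0 0 0 -45;0 0 0 -45;0 0 0 -45;0 0 0 -45;0 0 0 -45;0 0 0 -45;0 0 0 -45;0 0 0 -45"

```text
time: 4.83
tool_pos: [578.4, 156.8, 220.7]
orientation: [-0.0, -0.092, 0.996, 0.0]
wrist_force: [0.7, -0.7, -0.1]
grip_width: 0.005
```

```bash
python3 s.py; python3 - <<'E'
from h import *
c=shot('scene','s3');W=world(c)
cv2.imwrite('pics/s3c.png',cv2.resize(np.clip(c['color'][160:260,280:400,::-1].astype(float)*2,0,255).astype(np.uint8),None,fx=6,fy=6,interpolation=cv2.INTER_CUBIC))
E
```

```text
4.8333 tcp [578.4 156.8 220.7] yang 100.54 F [ 0.7 -0.7 -0.1] T [ 0.055  0.036 -0.029] q6 -96.7 w 0.4
```

View pics/s3c.png

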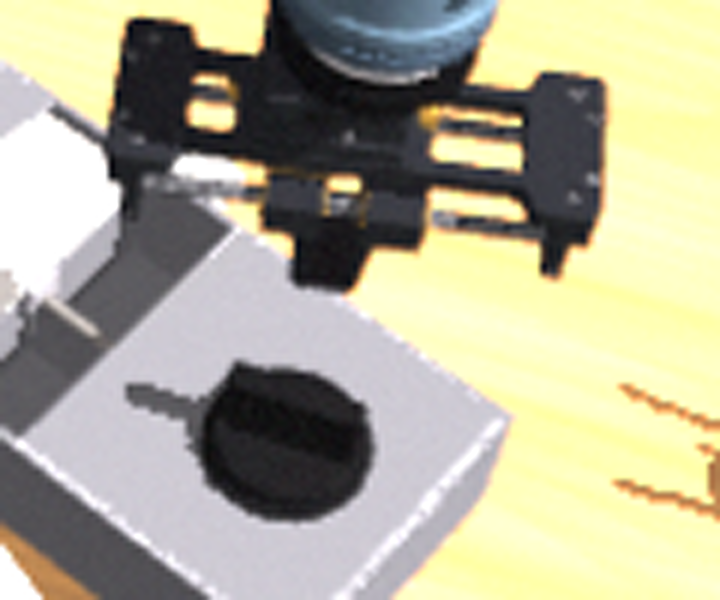

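```bash
python3 - <<'E'
from h import *
c=dict(np.load('pics/s3.npz'));M=np.linalg.inv(c['pose']);W=world(c)
for p in [(578.4,156.8,198.7),(578.4,156.8,220.7),(573.7,156.8,128)]:
    q=M[:3,:3]@p+M[:3,3]; u=c['cx']+c['fx']*q[0]/-q[2]; v=c['cy']-c['fy']*q[1]/-q[2]; print(p,round((u-280)*6),round((v-160)*6))
for v in range(198,210): print(v,[tuple(W[v,u].round().tolist()) for u in (331,334,336,338)])
k=(W[...,2]>117)&(W[...,2]<135)&(abs(W[...,0]-575)<50)&(abs(W[...,1]-155)<50); print(k.sum(),cv2.minAreaRect(W[k][:,:2].astype(np.float32)),W[k].mean(0))
E
```

```text
(578.4, 156.8, 198.7) 314 309
(578.4, 156.8, 220.7) 320 280
(573.7, 156.8, 128) 297 386
198 [(616.0, 151.0, 306.0), (591.0, 155.0, 275.0), (588.0, 159.0, 274.0), (588.0, 164.0, 275.0)]
199 [(616.0, 151.0, 303.0), (589.0, 155.0, 268.0), (588.0, 160.0, 269.0), (588.0, 165.0, 272.0)]
200 [(592.0, 149.0, 265.0), (590.0, 156.0, 265.0), (591.0, 161.0, 269.0), (588.0, 165.0, 268.0)]
201 [(592.0, 150.0, 262.0), (588.0, 156.0, 258.0), (589.0, 161.0, 263.0), (587.0, 166.0, 262.0)]
202 [(592.0, 150.0, 257.0), (588.0, 157.0, 255.0), (589.0, 162.0, 259.0), (588.0, 166.0, 259.0)]
203 [(592.0, 151.0, 253.0), (588.0, 157.0, 250.0), (589.0, 162.0, 254.0), (588.0, 167.0, 255.0)]
204 [(592.0, 151.0, 248.0), (591.0, 158.0, 251.0), (587.0, 163.0, 248.0), (590.0, 167.0, 255.0)]
205 [(590.0, 151.0, 241.0), (586.0, 158.0, 239.0), (589.0, 163.0, 247.0), (588.0, 168.0, 247.0)]
206 [(590.0, 152.0, 238.0), (591.0, 159.0, 243.0), (588.0, 164.0, 241.0), (588.0, 168.0, 243.0)]
207 [(590.0, 152.0, 234.0), (591.0, 160.0, 238.0), (588.0, 164.0, 236.0), (591.0, 169.0, 243.0)]
208 [(489.0, 143.0, 79.0), (590.0, 160.0, 233.0), (588.0, 165.0, 233.0), (590.0, 170.0, 237.0)]
209 [(490.0, 144.0, 76.0), (489.0, 152.0, 80.0), (489.0, 157.0, 82.0), (429.0, 159.0, -3.0)]
138 ((577.302978515625, 156.87542724609375), (63.60528564453125, 18.042713165283203), 86.1368408203125) [578.09058281 156.47794177 125.26541193]
```

Crop of the scene view: the shut fingertips at (330,285) have depth z≈233, but the state implies 199. The dial bar at (290,410) has not moved. The gripper body's underside also sat about 32 mm higher than it should. So the real fingers are about 33 mm above the reported height, and I'll aim lower and go down in small, force-checked steps.

drive_tool:
  steps: "0.16 -0.02 0 104;0.16 -0.02 0 104;0.16 -0.02 0 104;0.16 -0.02 0 104;0.16 -0.02 0 104;0.16 -0.02 0 104;0.16 -0.02 0 104;0.16 -0.02 0 104"
  gripper: 0.3

```text
time: 5.55
tool_pos: [574.6, 155.6, 220.7]
orientation: [-0.0, 0.401, 0.916, -0.0]
wrist_force: [0.7, -0.2, 0.3]
grip_width: 0.584
```

drive_tool:
  steps: "0 0 0 46.7;0 0 0 46.7;0 0 0 46.7;0 0 0 46.7;0 0 0 46.7;0 0 0 46.7;0 0 0 46.7;0 0 0 46.7"

```text
time: 6.22
tool_pos: [574.6, 155.6, 220.8]
orientation: [-0.0, 0.73, 0.684, 0.0]
wrist_force: [-0.6, -0.4, 0.0]
grip_width: 0.699
```

drive_tool:
  steps: "0 0 1.5 0;0 0 3 0;0 0 4 0;0 0 4.5 0;0 0 4.8 0;0 0 4.8 0"

```text
time: 6.72
tool_pos: [574.0, 155.5, 99.7]
orientation: [-0.001, 0.728, 0.685, -0.001]
wrist_force: [-0.1, 0.2, 0.2]
grip_width: 0.7
```

```bash
python3 s.py
```

```text
6.7167 tcp [574.  155.5  99.7] yang -3.49 F [-0.1  0.2  0.2] T [-0.05   0.057  0.004] q6 7.2 w 61.6
```

drive_tool:
  steps: "0 0 0.2 0;0 0 0.45 0;0 0 0.45 0;0 0 0.45 0"

```text
time: 7.05
tool_pos: [574.9, 155.6, 90.1]
orientation: [0.0, 0.728, 0.685, 0.0]
wrist_force: [-0.7, -0.0, -0.2]
grip_width: 0.702
```

drive_tool:
  steps: "0 0 0 0;0 0 0 0;0 0 0 0;0 0 0 0;0 0 0 0;0 0 0 0;0 0 0 0;0 0 0 0"
  gripper: 1
  newtons: 50

```text
time: 7.72
tool_pos: [573.8, 155.6, 89.5]
orientation: [-0.001, 0.728, 0.685, -0.001]
wrist_force: [-4.1, -0.4, 2.8]
grip_width: 0.149
```

drive_tool:
  steps: "0 0 0 0;0 0 0 0;0 0 0 0"

```text
time: 7.97
tool_pos: [573.9, 155.7, 89.5]
orientation: [-0.0, 0.728, 0.685, -0.001]
wrist_force: [-5.2, -0.4, 3.6]
grip_width: 0.155
```

```bash
python3 s.py
```

```text
7.9667 tcp [573.9 155.7  89.5] yang -3.5 F [-5.2 -0.4  3.6] T [-0.03   0.974  0.083] q6 7.2 w 13.6
```

drive_tool:
  steps: "0 -0.04 0 -4;0 -0.04 0 -8;0 -0.04 0 -12;0 -0.04 0 -12"

```text
time: 8.3
tool_pos: [573.8, 155.6, 89.5]
orientation: [0.0, 0.652, 0.758, 0.0]
wrist_force: [-1.2, 0.2, 0.8]
grip_width: 0.152
```

```bash
python3 s.py
```

```text
8.3 tcp [573.8 155.6  89.5] yang 8.62 F [-1.2  0.2  0.8] T [-0.085  0.243 -0.064] q6 -4.9 w 13.4
```

drive_tool:
  steps: "0 0 0 -4;0 0 0 -8;0 0 0 -12;0 0 0 -12"

```text
time: 8.63
tool_pos: [574.0, 155.7, 89.5]
orientation: [0.0, 0.57, 0.822, 0.0]
wrist_force: [-0.6, 0.4, 1.6]
grip_width: 0.152
```

```bash
python3 s.py
```

```text
8.6333 tcp [574.  155.7  89.5] yang 20.51 F [-0.6  0.4  1.6] T [0.084 0.127 0.151] q6 -16.8 w 13.4
```

drive_tool:
  steps: "0 0 0 -4;0 0 0 -8;0 0 0 -12;0 0 0 -12"

```text
time: 8.97
tool_pos: [574.1, 155.8, 89.5]
orientation: [0.0, 0.482, 0.876, 0.0]
wrist_force: [1.6, 1.0, -1.5]
grip_width: 0.155
```

```bash
python3 s.py
```

```text
8.9667 tcp [574.1 155.8  89.5] yang 32.42 F [ 1.6  1.  -1.5] T [ 0.159 -0.097 -0.064] q6 -28.7 w 13.7
```

drive_tool:
  steps: "0 0 0 -6;0 0 0 -12;0 0 0 -18;0 0 0 -24;0 0 0 -30;0 0 0 -36;0 0 0 -36"

```text
time: 9.55
tool_pos: [574.3, 156.2, 89.5]
orientation: [0.001, 0.187, 0.982, 0.001]
wrist_force: [1.9, 2.9, -0.9]
grip_width: 0.153
```

```bash
python3 s.py
```

```text
9.55 tcp [574.3 156.2  89.5] yang 68.44 F [ 1.9  2.9 -0.9] T [ 0.569 -0.428  0.124] q6 -64.7 w 13.4
```

drive_tool:
  steps: "0 0 0 -6;0 0 0 -12;0 0 0 -18;0 0 0 -24;0 0 0 -30;0 0 0 -36;0 0 0 -36;0 0 0 -36"

```text
time: 10.22
tool_pos: [574.3, 156.6, 89.6]
orientation: [0.001, -0.123, 0.992, 0.001]
wrist_force: [1.6, 4.3, -0.9]
grip_width: 0.154
```

```bash
python3 s.py
```

```text
10.2167 tcp [574.3 156.6  89.6] yang 104.09 F [ 1.6  4.3 -0.9] T [ 0.937 -0.463  0.032] q6 -100.3 w 13.5
```

drive_tool:
  steps: "0 0 0 -4;0 0 0 -8;0 0 0 -12;0 0 0 -12;0 0 0 -12"

```text
time: 10.63
tool_pos: [574.2, 156.8, 89.6]
orientation: [0.001, -0.226, 0.974, 0.001]
wrist_force: [2.7, 5.0, -2.6]
grip_width: 0.16
```

```bash
python3 s.py
```

```text
10.6333 tcp [574.2 156.8  89.6] yang 116.1 F [ 2.7  5.  -2.6] T [ 1.099 -0.359  0.151] q6 -112.3 w 14.1
```

drive_tool:
  steps: "0 0 0 -2;0 0 0 -4;0 0 0 -4;0 0 0 -4"

```text
time: 10.97
tool_pos: [574.2, 156.7, 89.5]
orientation: [0.001, -0.259, 0.966, 0.001]
wrist_force: [4.0, 5.7, -2.0]
grip_width: 0.152
```

```bash
python3 s.py
```

```text
10.9667 tcp [574.2 156.7  89.5] yang 120.05 F [ 4.   5.7 -2. ] T [ 1.097 -0.411 -0.242] q6 -116.3 w 13.4
```

drive_tool:
  steps: "0 0 0 -2;0 0 0 -4;0 0 0 -4;0 0 0 -4"

```text
time: 11.3
tool_pos: [574.1, 156.6, 89.5]
orientation: [0.001, -0.292, 0.956, 0.001]
wrist_force: [2.6, 5.0, -1.9]
grip_width: 0.157
```

```bash
python3 s.py
```

```text
11.3 tcp [574.1 156.6  89.5] yang 123.95 F [ 2.6  5.  -1.9] T [ 0.892 -0.298 -0.905] q6 -120.2 w 13.8
```

The stop is clear: torque jumped to −0.9 N·m at a jaw angle of 124°. The dial started on click 5, so click 0 is near 117–120° and click 4 is about 96° back.

drive_tool:
  steps: "0 0 0 6;0 0 0 12;0 0 0 18;0 0 0 24;0 0 0 30;0 0 0 36;0 0 0 42;0 0 0 48"

```text
time: 11.97
tool_pos: [574.1, 156.2, 89.6]
orientation: [0.001, 0.124, 0.992, 0.001]
wrist_force: [2.9, 2.5, -1.4]
grip_width: 0.157
```

drive_tool:
  steps: "0 0 0 6;0 0 0 12;0 0 0 18;0 0 0 24;0 0 0 30;0 0 0 36;0 0 0 42;0 0 0 48"

```text
time: 12.63
tool_pos: [573.9, 155.9, 89.5]
orientation: [0.0, 0.517, 0.856, 0.0]
wrist_force: [0.4, 1.2, 1.7]
grip_width: 0.157
```

```bash
python3 s.py
```

```text
12.6333 tcp [573.9 155.9  89.5] yang 27.78 F [0.4 1.2 1.7] T [ 0.206 -0.066 -0.024] q6 -24.0 w 13.8
```

drive_tool:
  steps: "0 0 0 3;0 0 0 6;0 0 0 6;0 0 0 6;0 0 0 6"

```text
time: 13.05
tool_pos: [573.8, 155.8, 89.5]
orientation: [0.0, 0.556, 0.831, 0.0]
wrist_force: [2.1, 1.9, -0.5]
grip_width: 0.151
```

```bash
python3 s.py
```

```text
13.05 tcp [573.8 155.8  89.5] yang 22.41 F [ 2.1  1.9 -0.5] T [ 0.355 -0.185 -0.083] q6 -18.7 w 13.3
```

drive_tool:
  steps: "0 0 0 0;0 0 0 0;0 0 0 0;0 0 0 0;0 0 0 0;0 0 0 0"
  gripper: 0.3

```text
time: 13.55
tool_pos: [573.5, 155.5, 89.5]
orientation: [0.0, 0.556, 0.831, -0.0]
wrist_force: [-0.1, 0.5, -0.1]
grip_width: 0.584
```

drive_tool:
  steps: "0 0 -1.5 0;0 0 -3 0;0 0 -4 0;0 0 -4 0;0 0 -4 0"

```text
time: 13.97
tool_pos: [574.8, 155.7, 191.6]
orientation: [0.002, 0.556, 0.831, 0.001]
wrist_force: [-1.0, 0.0, -0.6]
grip_width: 0.697
```

```bash
python3 s.py; python3 - <<'E'
from h import *
s=manip.state();q=s['orientation'];a=np.arctan2(q[2]**2-q[1]**2,2*q[1]*q[2])
ty=np.array([np.cos(a),np.sin(a)]); tx=np.array([-np.sin(a),np.cos(a)])
d=np.array([504.8,-16.5])-s['tool_pos'][:2]; print(d@tx/25,d@ty/25,np.degrees(a)-68.2)
E
```

```text
13.9667 tcp [574.8 155.7 191.6] yang 22.49 F [-1.   0.  -0.6] T [-0.014  0.036 -0.017] q6 -18.7 w 61.3
-5.293640765755852 -5.221547904043689 -45.708300845090264
```

drive_tool:
  steps: "-5.3 -5.2 0 -46;-5.3 -5.2 0 -46;-5.3 -5.2 0 -46;-5.3 -5.2 0 -46;-5.3 -5.2 0 -46;-5.3 -5.2 0 -46;-5.3 -5.2 0 -46;-5.3 -5.2 0 -46"

```text
time: 14.63
tool_pos: [502.8, -17.0, 187.8]
orientation: [-0.002, 0.186, 0.983, 0.0]
wrist_force: [-0.5, 0.1, -0.6]
grip_width: 0.7
```

```bash
python3 s.py; python3 - <<'E'
from h import *
for n in('scene','top'):
    c=shot(n,n+'4');W=world(c)
    k=(W[...,2]>117)&(W[...,2]<135)&(abs(W[...,0]-575)<40)&(abs(W[...,1]-156)<40)
    if k.sum()>20: print(n,k.sum(),cv2.minAreaRect(W[k][:,:2].astype(np.float32)))
cv2.imwrite('pics/t4c.png',cv2.resize(c['color'][150:290,180:350,::-1],None,fx=4,fy=4))
E
```

```text
14.6333 tcp [502.8 -17.  187.8] yang 68.58 F [-0.5  0.1 -0.6] T [ 0.072 -0.035  0.013] q6 -84.1 w 61.6
scene 134 ((576.6348266601562, 157.87081909179688), (14.54073429107666, 63.153011322021484), 21.57925033569336)
top 144 ((571.1056518554688, 156.71087646484375), (15.602350234985352, 63.92729949951172), 20.422212600708008)
```

View pics/t4c.png

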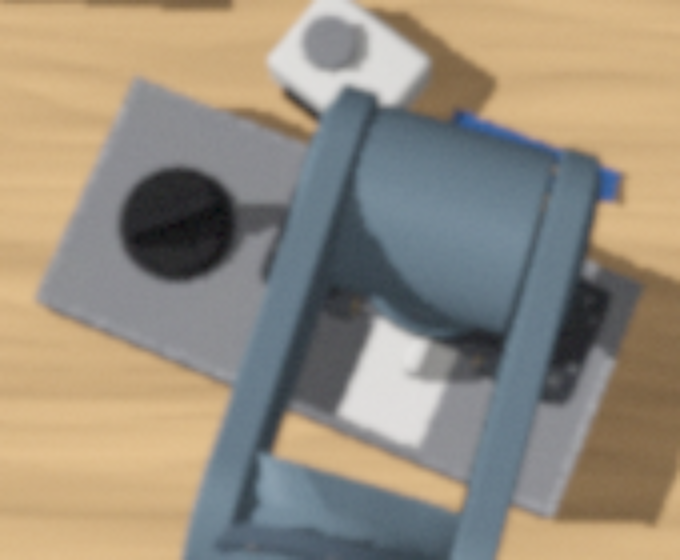

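The dial bar now reads 111°, against 87° at the start, so it sits one click anticlockwise of click 5, which is click 4. Next is the handle.

drive_tool:
  steps: "-0.07 0.05 0 0;-0.07 0.05 1 0;-0.07 0.05 2.3 0;-0.07 0.05 3.5 0;-0.07 0.05 4.2 0;-0.07 0.05 4.2 0;-0.07 0.05 4.2 0"
  gripper: 0.5

```text
time: 15.32
tool_pos: [505.5, -15.3, 83.7]
orientation: [-0.001, 0.187, 0.982, 0.0]
wrist_force: [0.4, -0.0, 0.5]
grip_width: 0.501
```

```bash
python3 s.py
```

```text
15.3167 tcp [505.5 -15.3  83.7] yang 68.46 F [ 0.4 -0.   0.5] T [-0.017  0.027 -0.02 ] q6 -83.7 w 44.1
```

drive_tool:
  steps: "0 0 0 0;0 0 0 0;0 0 0 0;0 0 0 0;0 0 0 0;0 0 0 0;0 0 0 0;0 0 0 0"
  gripper: 1
  newtons: 25

```text
time: 15.98
tool_pos: [506.8, -16.3, 85.4]
orientation: [0.001, 0.187, 0.982, -0.0]
wrist_force: [-1.4, -1.0, 6.0]
grip_width: 0.134
```

```bash
python3 s.py
```

```text
15.9833 tcp [506.8 -16.3  85.4] yang 68.48 F [-1.4 -1.   6. ] T [-0.136  0.262 -0.059] q6 -83.7 w 11.8
```

drive_tool:
  steps: "0 0.2 0 0;0 0.4 0 0;0 0.6 0 0;0 0.8 0 0;0 1.0 0 0;0 1.2 0 0;0 1.3 0 0;0 1.3 0 0"

```text
time: 16.65
tool_pos: [519.1, 14.4, 85.4]
orientation: [0.001, 0.187, 0.982, 0.0]
wrist_force: [0.9, 0.4, 5.3]
grip_width: 0.134
```

```bash
python3 s.py
```

```text
16.65 tcp [519.1  14.4  85.4] yang 68.5 F [0.9 0.4 5.3] T [ 0.06   0.018 -0.099] q6 -80.0 w 11.8
```

drive_tool:
  steps: "0 0.1 0 0;0 0.2 0 0;0 0.3 0 0;0 0.4 0 0;0 0.5 0 0;0 0.5 0 0"

```text
time: 17.15
tool_pos: [523.6, 25.8, 85.4]
orientation: [0.001, 0.187, 0.982, -0.0]
wrist_force: [0.3, -0.1, 5.8]
grip_width: 0.135
```

```bash
python3 s.py
```

```text
17.15 tcp [523.6  25.8  85.4] yang 68.49 F [ 0.3 -0.1  5.8] T [-0.117  0.099 -0.077] q6 -78.6 w 11.9
```

drive_tool:
  steps: "0 0.1 0 0;0 0.2 0 0;0 0.3 0 0;0 0.36 0 0;0 0.36 0 0;0 0.36 0 0"

```text
time: 17.65
tool_pos: [526.9, 34.1, 85.4]
orientation: [0.001, 0.187, 0.982, 0.0]
wrist_force: [-0.5, -0.9, 4.6]
grip_width: 0.133
```

```bash
python3 s.py
```

```text
17.65 tcp [526.9  34.1  85.4] yang 68.48 F [-0.5 -0.9  4.6] T [-0.015 -0.029 -0.109] q6 -77.7 w 11.7
```

drive_tool:
  steps: "0 0.06 0 0;0 0.12 0 0;0 0.12 0 0;0 0.12 0 0"

```text
time: 17.98
tool_pos: [527.4, 35.4, 85.3]
orientation: [0.0, 0.187, 0.982, -0.001]
wrist_force: [-4.0, -7.5, 7.3]
grip_width: 0.135
```

```bash
python3 s.py
```

```text
17.9833 tcp [527.4  35.4  85.3] yang 68.49 F [-4.  -7.5  7.3] T [-1.141  0.478 -0.14 ] q6 -77.3 w 11.9
```

drive_tool:
  steps: "0 0.1 0 0;0 0.1 0 0;0 0.1 0 0;0 0.1 0 0"
  newtons: 40

```text
time: 18.32
tool_pos: [527.4, 35.5, 85.3]
orientation: [-0.0, 0.187, 0.982, -0.003]
wrist_force: [-8.4, -16.3, 11.2]
grip_width: 0.127
```

```bash
python3 s.py
```

```text
18.3167 tcp [527.4  35.5  85.3] yang 68.49 F [ -8.4 -16.3  11.2] T [-2.554  1.194 -0.066] q6 -77.1 w 11.2
```

drive_tool:
  steps: "0 0 0 0;0 0 0 0;0 0 0 0;0 0 0 0;0 0 0 0;0 0 0 0"
  gripper: 0.5

```text
time: 18.82
tool_pos: [527.9, 39.7, 84.3]
orientation: [-0.0, 0.186, 0.982, 0.0]
wrist_force: [-0.8, -0.2, -0.5]
grip_width: 0.495
```

drive_tool:
  steps: "0 0 -1 0;0 0 -2 0;0 0 -3.5 0;0 0 -5 0;0 0 -6 0;0 0 -6 0;0 0 -6 0"

```text
time: 19.4
tool_pos: [529.1, 39.5, 236.3]
orientation: [0.002, 0.186, 0.982, 0.0]
wrist_force: [0.4, -0.2, -0.5]
grip_width: 0.493
```

drive_tool:
  steps: "0 -1 0 0;5 -2 0 0;8 -3 0 0;8 -3 0 0;8 -3 0 0;8 -3 0 0;8 -3 0 0"

```text
time: 19.98
tool_pos: [308.3, 44.6, 232.4]
orientation: [-0.001, 0.186, 0.983, 0.0]
wrist_force: [0.2, -0.5, -0.5]
grip_width: 0.503
```

```bash
python3 s.py; python3 - <<'E'
from h import *
ims=[]
for n in('scene','top'):
    c=shot(n,n+'5');W=world(c)
    for t,(x,y) in (('dial',(574,156)),('handle',(526,36))):
        k=(W[...,2]>117)&(W[...,2]<135)&(abs(W[...,0]-x)<42)&(abs(W[...,1]-y)<42)
        if k.sum()>20: print(n,t,k.sum(),cv2.minAreaRect(W[k][:,:2].astype(np.float32)))
    ims.append(c['color'][150:290,200:400,::-1] if n=='scene' else c['color'][150:290,170:370,::-1])
cv2.imwrite('pics/f5.png',cv2.resize(np.hstack(ims),None,fx=2,fy=2))
E
```

```text
19.9833 tcp [308.3  44.6 232.4] yang 68.56 F [ 0.2 -0.5 -0.5] T [-0.016 -0.042 -0.046] q6 -82.5 w 44.2
scene dial 136 ((576.8722534179688, 157.9485321044922), (14.650057792663574, 62.95140075683594), 20.72193145751953)
scene handle 98 ((528.5968627929688, 36.29265594482422), (13.635350227355957, 69.69825744628906), 67.85956573486328)
top dial 142 ((571.2069702148438, 156.70726013183594), (14.495180130004883, 64.34033203125), 21.74045753479004)
top handle 121 ((522.8580932617188, 36.05758285522461), (11.749433517456055, 69.06619262695312), 67.99334716796875)
```

View pics/f5.png

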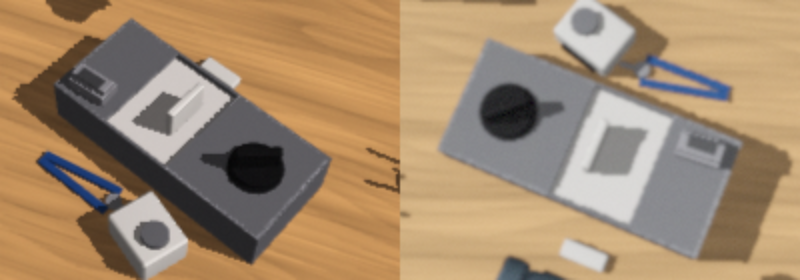

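The door covers the whole opening in both views, and handle to dial measures 130.0 mm, which is the shut value. The dial bar is still at 111°, the other objects look undisturbed and the gripper is clear.

```bash
python3 -c "
from bench import manip; print(manip.hand_in())"
```

```text
the job is handed in; nothing more can be done
None
```

The door is shut and the job is handed in at about 20 s of the 72 s allowed, with the robot clear of everything.

**What I did:**
- **Dial:** I turned the gripped dial anticlockwise to its end stop, about 120–123° round, where the torque rose to 0.9 N·m. That puts its start on click 5. I then turned it back four clicks and let go.
- **Door:** I gripped the handle and slid the door home. It passed the 18 mm bolt point with no resistance and met the end stop about 56 mm from its start. I pressed it there with about 18 N, let go and backed off.

**Last checks:**
- **Door shut:** the handle-to-dial distance in the top view is 130.0 mm, which matches a shut door. Both views show the opening fully covered.
- **Dial on click 4:** the bar reads about 111°, against 87° at the start. That is one click anticlockwise of click 5.
- **Other objects:** the sharpener, dispenser, compass and eraser look undisturbed in the final pictures. I checked these by eye and did not measure them. The pencil cup and stapler were outside those pictures.

**What failed or disagreed:**
- **First grasp:** my first try at the dial closed on air. The camera showed the real fingertips about 33 mm above where the reported TCP height and `manip.nose_length` put them, so I corrected for that. Nothing was disturbed.
- **Cameras:** the two views differ by about 5 mm in x, so I used the mean for positions.

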